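Pan up the frozen dough balls

TASK

Finish filling the bun pan: move the three frozen dough balls from the sheet pan into its three empty wells, one to a well, each standing on its flat foot down in the well. Set them down rather than dropping them, and leave the balls already in the pan, the dredger and the scraper where they are.

Things in the scene. Friction and masses are not known exactly. Their poses are not given: they have to be found in the camera images.
- dough0: frozen dough ball, cream with a paler floured crown, hard and dry, about 110 g: a round dome 60 mm across at its widest (26 mm above its foot), 54 mm high, on a flat foot 42 mm across. Origin at the centre of its foot, z up when it stands; its yaw means nothing. Starts standing on the sheet pan.
- dough1: frozen dough ball, cream with a paler floured crown, hard and dry, about 110 g: a round dome 60 mm across at its widest (26 mm above its foot), 54 mm high, on a flat foot 42 mm across. Origin at the centre of its foot, z up when it stands; its yaw means nothing. Starts standing on the sheet pan.
- dough2: frozen dough ball, cream with a paler floured crown, hard and dry, about 110 g: a round dome 60 mm across at its widest (26 mm above its foot), 54 mm high, on a flat foot 42 mm across. Origin at the centre of its foot, z up when it stands; its yaw means nothing. Starts standing on the sheet pan.
- panned0: frozen dough ball, cream with a paler floured crown, hard and dry, about 110 g: a round dome 60 mm across at its widest (26 mm above its foot), 54 mm high, on a flat foot 42 mm across. Origin at the centre of its foot, z up when it stands; its yaw means nothing. Starts already standing in one of the bun pan's wells (any of the six).
- panned1: frozen dough ball, cream with a paler floured crown, hard and dry, about 110 g: a round dome 60 mm across at its widest (26 mm above its foot), 54 mm high, on a flat foot 42 mm across. Origin at the centre of its foot, z up when it stands; its yaw means nothing. Starts already standing in one of the bun pan's wells (any of the six).
- panned2: frozen dough ball, cream with a paler floured crown, hard and dry, about 110 g: a round dome 60 mm across at its widest (26 mm above its foot), 54 mm high, on a flat foot 42 mm across. Origin at the centre of its foot, z up when it stands; its yaw means nothing. Starts already standing in one of the bun pan's wells (any of the six).
- pan: bun pan, dark grey with a bright rim, fixed: 320 mm (its x) by 220 mm (its y), deck 15 mm above the bench (rim to 16 mm), six round wells in 3 by 2, 100 mm apart, each 92 mm across and 13 mm deep, flat floor 2 mm above the bench. Any three wells start empty. Origin on the bench under its centre, z up. It stands left or right of the sheet pan.
- well0 (a point): centre of the floor of the bun pan's well 0 (at -100, -50 mm in the pan's x, y), 13 mm below the deck; axes as the pan's
- well1 (a point): centre of the floor of the bun pan's well 1 (at -100, +50 mm in the pan's x, y), 13 mm below the deck; axes as the pan's
- well2 (a point): centre of the floor of the bun pan's well 2 (at +0, -50 mm in the pan's x, y), 13 mm below the deck; axes as the pan's
- well3 (a point): centre of the floor of the bun pan's well 3 (at +0, +50 mm in the pan's x, y), 13 mm below the deck; axes as the pan's
- well4 (a point): centre of the floor of the bun pan's well 4 (at +100, -50 mm in the pan's x, y), 13 mm below the deck; axes as the pan's
- well5 (a point): centre of the floor of the bun pan's well 5 (at +100, +50 mm in the pan's x, y), 13 mm below the deck; axes as the pan's
- tray: aluminium sheet pan lined with white paper, fixed: 330 mm (its x) by 240 mm (its y), floor 3 mm above the bench, walls 22 mm high (rim to 25 mm). The three balls to move stand on it in a row roughly along its x, centres at least 68 mm apart and 85 mm from the long walls, so fingers closing along its y have room. Origin on the bench under its centre, z up.
- dredger: steel flour dredger, 75 mm across, 111 mm high, with a wire handle out to 70 mm from its axis; a bystander beyond the two pans. Origin on the bench under its centre.
- scraper: bench scraper lying flat, steel blade 150 mm wide with a wooden handle 24 mm high; a bystander at the right. Origin on the bench at the joint of blade and handle, blade to its +x.
There are look-alikes about, which are no part of the job. Leave any green or yellow look-alike of the dough2 alone. Leave any purple or yellow look-alike of the panned1 alone.

How it is judged:
At the end, for the whole second after the job is handed in: Each of the six wells holds one dough ball: foot centre within 22 mm of the well's centre and less than 5 mm above its floor, standing within 0.2 rad of upright, at rest (below 30 mm/s) (((horizontal distance between dough0 and well0 below 0.022 m and z of dough0 in the frame of well0 below 0.005 m) or (horizontal distance between dough1 and well0 below 0.022 m and z of dough1 in the frame of well0 below 0.005 m) or (horizontal distance between dough2 and well0 below 0.022 m and z of dough2 in the frame of well0 below 0.005 m) or (horizontal distance between panned0 and well0 below 0.022 m and z of panned0 in the frame of well0 below 0.005 m) or (horizontal distance between panned1 and well0 below 0.022 m and z of panned1 in the frame of well0 below 0.005 m) or (horizontal distance between panned2 and well0 below 0.022 m and z of panned2 in the frame of well0 below 0.005 m)) and ((horizontal distance between dough0 and well1 below 0.022 m and z of dough0 in the frame of well1 below 0.005 m) or (horizontal distance between dough1 and well1 below 0.022 m and z of dough1 in the frame of well1 below 0.005 m) or (horizontal distance between dough2 and well1 below 0.022 m and z of dough2 in the frame of well1 below 0.005 m) or (horizontal distance between panned0 and well1 below 0.022 m and z of panned0 in the frame of well1 below 0.005 m) or (horizontal distance between panned1 and well1 below 0.022 m and z of panned1 in the frame of well1 below 0.005 m) or (horizontal distance between panned2 and well1 below 0.022 m and z of panned2 in the frame of well1 below 0.005 m)) and ((horizontal distance between dough0 and well2 below 0.022 m and z of dough0 in the frame of well2 below 0.005 m) or (horizontal distance between dough1 and well2 below 0.022 m and z of dough1 in the frame of well2 below 0.005 m) or (horizontal distance between dough2 and well2 below 0.022 m and z of dough2 in the frame of well2 below 0.005 m) or (horizontal distance between panned0 and well2 below 0.022 m and z of panned0 in the frame of well2 below 0.005 m) or (horizontal distance between panned1 and well2 below 0.022 m and z of panned1 in the frame of well2 below 0.005 m) or (horizontal distance between panned2 and well2 below 0.022 m and z of panned2 in the frame of well2 below 0.005 m)) and ((horizontal distance between dough0 and well3 below 0.022 m and z of dough0 in the frame of well3 below 0.005 m) or (horizontal distance between dough1 and well3 below 0.022 m and z of dough1 in the frame of well3 below 0.005 m) or (horizontal distance between dough2 and well3 below 0.022 m and z of dough2 in the frame of well3 below 0.005 m) or (horizontal distance between panned0 and well3 below 0.022 m and z of panned0 in the frame of well3 below 0.005 m) or (horizontal distance between panned1 and well3 below 0.022 m and z of panned1 in the frame of well3 below 0.005 m) or (horizontal distance between panned2 and well3 below 0.022 m and z of panned2 in the frame of well3 below 0.005 m)) and ((horizontal distance between dough0 and well4 below 0.022 m and z of dough0 in the frame of well4 below 0.005 m) or (horizontal distance between dough1 and well4 below 0.022 m and z of dough1 in the frame of well4 below 0.005 m) or (horizontal distance between dough2 and well4 below 0.022 m and z of dough2 in the frame of well4 below 0.005 m) or (horizontal distance between panned0 and well4 below 0.022 m and z of panned0 in the frame of well4 below 0.005 m) or (horizontal distance between panned1 and well4 below 0.022 m and z of panned1 in the frame of well4 below 0.005 m) or (horizontal distance between panned2 and well4 below 0.022 m and z of panned2 in the frame of well4 below 0.005 m)) and ((horizontal distance between dough0 and well5 below 0.022 m and z of dough0 in the frame of well5 below 0.005 m) or (horizontal distance between dough1 and well5 below 0.022 m and z of dough1 in the frame of well5 below 0.005 m) or (horizontal distance between dough2 and well5 below 0.022 m and z of dough2 in the frame of well5 below 0.005 m) or (horizontal distance between panned0 and well5 below 0.022 m and z of panned0 in the frame of well5 below 0.005 m) or (horizontal distance between panned1 and well5 below 0.022 m and z of panned1 in the frame of well5 below 0.005 m) or (horizontal distance between panned2 and well5 below 0.022 m and z of panned2 in the frame of well5 below 0.005 m)) and angle between each of dough0, dough1, dough2, panned0, panned1, panned2's own z axis and vertical below 0.2 rad and linear speed of each of dough0, dough1, dough2, panned0, panned1, panned2 below 0.03 m/s); the robot touches nothing.
It fails at once if a dough ball is dropped or thrown: it moves faster than 0.7 m/s with no finger touching it (a fall of about 25 mm) ((linear speed of dough0 above 0.7 m/s and contact force between the fingers and dough0 below 0.05 N) or (linear speed of dough1 above 0.7 m/s and contact force between the fingers and dough1 below 0.05 N) or (linear speed of dough2 above 0.7 m/s and contact force between the fingers and dough2 below 0.05 N) or (linear speed of panned0 above 0.7 m/s and contact force between the fingers and panned0 below 0.05 N) or (linear speed of panned1 above 0.7 m/s and contact force between the fingers and panned1 below 0.05 N) or (linear speed of panned2 above 0.7 m/s and contact force between the fingers and panned2 below 0.05 N)).
It fails at once if a dough ball already in the pan is shifted by more than 15 mm (distance of any of panned0, panned1, panned2 from where it was at the start of the episode above 0.015 m).
It fails at once if the dredger or scraper is moved by more than 30 mm (distance of any of dredger, scraper from where it was at the start of the episode above 0.03 m).
It also fails if it takes over 64 s, if anything falls off the work surface, if the arm or the gripper's body presses on something with over 40 N, if the wrist force passes 120 N, or if a joint passes its speed limit or range.

ROBOT

A 6-joint arm with a two-finger parallel gripper is mounted at the origin on the work surface. World frame = base frame: x ahead of the robot, y to its left, z up, the work surface at z = 0. Lengths are in m, angles in rad, forces in N, time in s.
With the tool pointing down it reaches from about 0.375 to 0.925 m from the base axis. Payload 5.7 kg.
Tool frame: the origin (TCP) lies midway between the tips of the shut fingers; the grasp point (between the pads) lies 19 mm behind it; z points along the fingers, y is the line along which they close (so a half turn about z gives the same grasp; the last joint's range is limited). The gripper opens to 88 mm and grips with 3 to 60 N. Pads are 20 mm wide; open, the fingers measure 115 mm over their backs; the gripper's body (75 mm by 178 mm) begins 61 mm behind the grasp point.
Start: joints at [-0.115, 0.359, 1.51, -0, 1.272, -0.115], TCP at [0.6, -0, 0.223] pointing down, gripper open.
Joint ranges: [-2.97, 2.97], [-1.01, 2.36], [0.21, 2.38], [-0.96, 4.11], [0.2, 2.71], [-2.98, 2.98]. Speed limits (rad/s): [2.39, 2.39, 3.14, 3.14, 3.14, 3.14].

INTERFACE

Orientations are given as a unit quaternion [x, y, z, w].
In Python, from bench import move_ptp, servo_line, goto_joints, move_gripper, sleep, inverse_kinematics, capture, PlanningError, close_job, spot_in, silhouettes, current_clock, current_joint_pos, current_qvel, current_joint_torque, current_position, current_orientation, current_force, current_torque, current_finger_gap, current_grip_force gives the robot as it stands. Calls block until the motion is done:
- move_ptp(position, orientation): joint-space move of the TCP to a pose.
- servo_line(position, orientation=None, rate=0.15, contact_N=None): straight line of the TCP; orientation=None keeps the orientation; rate is the mean speed in m/s. With contact_N (N) it stops when the force on the tool has changed by that much, and returns True; else False.
- goto_joints(angles): joint-space move.
- move_gripper(opening): finger opening in m; the grip force is fixed at half the most; returns when the fingers have stopped.
- sleep(seconds).
- inverse_kinematics(position, orientation): joint angles nearest the present ones, or None.
- capture(name): name is "scene" or "side" or "wrist"; returns a dict with "image" (384x512x3 uint8, blue, green, red), "range_z" (384x512 float32, m along the optical axis (not along the pixel's ray), 0 where there is no reading), "intrinsics" (3x3 intrinsics, pixels), "k1" (the pictures are not rectified: a ray, as slopes to the right and down, at radius r is drawn at 1 + k1 r^2 times it, then the intrinsics apply), "R" (3x3) and "t" (3): a world point X has camera coordinates R X + t. Camera axes: x right, y down, z forward; pixel columns grow to the right and rows downward; lengths in m; the calibration is good to about 2 mm. A picture is of the moment at which its call begins.
A pose or a line that the arm cannot do raises PlanningError and nothing moves.
- close_job(): hands the job in; it is judged then, once.
Trained networks look in the newest picture that a camera, given by its name, has taken for a name from the list of things; names that differ only in an ending like _2 or _b are one class to them, and where a whole thing is asked for, a point or a joint stands for the part that bears it (a point fixed in the world has none). Each returns a list of dicts, best first, with "conf" (0 to 1); they miss things now and then, are a little off and sometimes report something else, mostly with a low value. They report only what shows in the picture. A call takes as long as a camera call. They do not tell look-alikes from the thing itself.
- spot_in(camera, query): "xy" ([column, row] in pixels, amid what is visible of it).
- silhouettes(camera, query): "region" (384x512 bool, what is visible of it) and "xy" ([column, row] in pixels, amid what is visible of it).
Readings, each from a call of its own:
- current_clock(): time.
- current_joint_pos(): joint angles.
- current_qvel(): joint speeds.
- current_joint_torque(): joint torques, N m.
- current_position(): TCP position.
- current_orientation(): TCP orientation.
- current_force(): force on the tool from outside, world axes, zero at the start.
- current_torque(): the same for the moment, N m.
- current_finger_gap(): finger opening in m.
- current_grip_force(): force on a finger pad.
Only numpy, scipy, OpenCV 4.12 (cv2) and the standard library are available. Lean on these libraries where they do the work, as an engineer would, in place of code of your own. Each camera call takes 0.05 s, during which the arm holds its last target. There are 200 camera calls.

## Working session

There is one attempt and no reset: what is moved stays moved. The work goes in short steps, each a Python script; the robot and the scene stay as the last script left them, time stands still between calls to the robot, and variables do not carry over. Pictures are saved under pics/ and viewed, at most 10 in all, crops included, and the job is handed in when it is done.

```bash
mkdir -p pics; ls
cat > h.py <<'E'
import numpy as np, cv2
from bench import *
def rays(c,uv):
    K=c["intrinsics"]; k=c["k1"]
    d=(np.atleast_2d(uv)-[K[0,2],K[1,2]])/[K[0,0],K[1,1]]
    s=d.copy()
    for _ in range(20): s=d/(1+k*(s**2).sum(1,keepdims=True))
    return np.c_[s,np.ones(len(s))]
def cloud(c,mask=None):
    z=c["range_z"]; m=z>0
    if mask is not None: m&=mask
    v,u=np.nonzero(m)
    P=rays(c,np.c_[u,v].astype(float))*z[v,u][:,None]
    return (P-c["t"])@c["R"], np.c_[u,v]
def project(c,X):
    p=np.atleast_2d(X)@c["R"].T+c["t"]; s=p[:,:2]/p[:,2:]
    s=s*(1+c["k1"]*(s**2).sum(1,keepdims=True))
    return s*[c["intrinsics"][0,0],c["intrinsics"][1,1]]+[c["intrinsics"][0,2],c["intrinsics"][1,2]]
E
python3 - <<'E'
from h import *
ims=[]
for n in ("scene","side"):
    c=capture(n); np.savez(n+".npz",**c); ims.append(c["image"])
    print(n,(-c["R"].T@c["t"]).round(3),c["k1"])
    for q in ("dough0","panned0","pan","tray","dredger","scraper"):
        for s in silhouettes(n,q):
            P,_=cloud(c,s["region"])
            if len(P)==0: continue
            top=P[P[:,2]>np.percentile(P[:,2],90)]
            col=c["image"][s["region"]].mean(0).round()
            print(q,round(s["conf"],2),np.round(s["xy"]),s["region"].sum(),"med",np.median(P,0).round(3),"top",top.mean(0).round(3),"bgr",col)
    cv2.imwrite(f"pics/{n}.png",c["image"])
print(current_clock(),current_orientation())
E
```

```text
pics
scene [1.273 0.562 0.73 ] -0.07808447986309754
dough0 0.81 [429. 251.] 530 med [0.537 0.446 0.041] top [0.522 0.444 0.053] bgr [32. 80. 23.]
dough0 0.76 [309. 225.] 433 med [0.642 0.19  0.044] top [0.629 0.183 0.056] bgr [109. 132. 139.]
dough0 0.76 [347. 218.] 434 med [0.555 0.235 0.043] top [0.542 0.233 0.057] bgr [106. 128. 135.]
dough0 0.68 [295. 171.] 329 med [0.489 0.019 0.038] top [0.475 0.01  0.053] bgr [ 17. 107. 128.]
dough0 0.64 [370. 199.] 359 med [0.467 0.244 0.042] top [0.453 0.238 0.056] bgr [101. 123. 132.]
panned0 0.91 [214. 171.] 331 med [ 0.65  -0.155  0.039] top [ 0.638 -0.168  0.055] bgr [100. 123. 131.]
panned0 0.78 [240. 199.] 391 med [ 0.677 -0.027  0.039] top [ 0.665 -0.039  0.053] bgr [76. 28. 63.]
panned0 0.65 [235. 133.] 253 med [ 0.454 -0.268  0.038] top [ 0.442 -0.279  0.055] bgr [ 97. 120. 128.]
panned0 0.62 [273. 187.] 343 med [0.583 0.007 0.039] top [ 0.569 -0.005  0.053] bgr [ 17. 109. 131.]
pan 0.63 [218. 161.] 3366 med [ 0.569 -0.217  0.011] top [ 0.576 -0.213  0.016] bgr [57. 63. 66.]
tray 0.69 [340. 225.] 7803 med [0.552 0.24  0.004] top [0.
[... 1241 characters left out ...]
631 -0.17   0.057] bgr [135. 162. 176.]
panned0 0.6 [268. 226.] 406 med [ 0.522 -0.186  0.043] top [ 0.533 -0.175  0.057] bgr [ 98. 124. 141.]
pan 0.92 [276. 241.] 6434 med [ 0.516 -0.236  0.013] top [ 0.524 -0.219  0.021] bgr [75. 84. 92.]
tray 0.74 [181. 174.] 3986 med [0.519 0.207 0.005] top [0.507 0.183 0.025] bgr [165. 177. 181.]
dredger 0.87 [273. 147.] 803 med [0.78  0.062 0.066] top [0.796 0.079 0.111] bgr [ 91. 101. 105.]
dredger 0.66 [186. 162.] 226 med [0.527 0.212 0.043] top [0.535 0.226 0.058] bgr [138. 165. 180.]
scraper 0.42 [217. 159.] 281 med [0.615 0.169 0.041] top [0.624 0.181 0.058] bgr [137. 163. 177.]
0.7 [ 7.07106779e-01  7.07106782e-01 -2.78022185e-05 -3.13808018e-05]
```

View pics/scene.png

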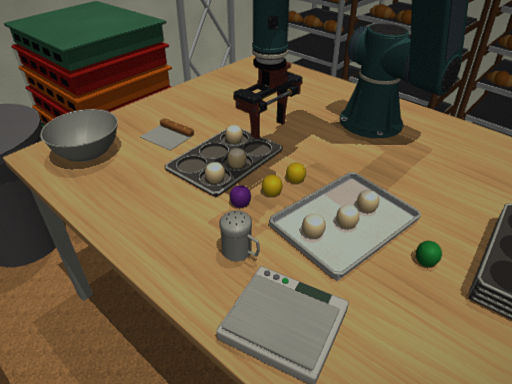

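View pics/side.png

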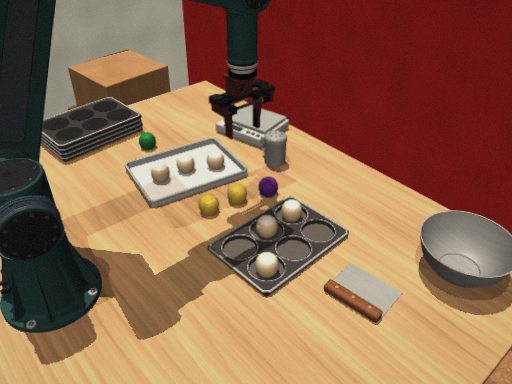

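Scene: the pan (about 225,160) holds three cream balls, and the tray (about 345,225) carries the other three at (314,225), (347,216) and (368,201). The yellow and purple look-alikes stand between the pans. In the side view the empty wells show at about (238,247), (293,248) and (319,231). Next I measure with both views.

```bash
cat > meas.py <<'E'
from h import *
from scipy.optimize import least_squares
def allpts(names=("scene","side")):
    return {n:cloud(np.load(n+".npz"))[0] for n in names}
def ball(P,xy,base):
    q=P[(np.hypot(P[:,0]-xy[0],P[:,1]-xy[1])<.045)&(P[:,2]>base+.016)&(P[:,2]<.08)]
    f=lambda p:np.linalg.norm(q-p[:3],axis=1)-.029
    r=least_squares(f,[*xy,base+.026],loss="soft_l1",f_scale=.002)
    return r.x, np.percentile(q[:,2],98), len(q), np.sqrt(np.mean(r.fun**2))
def rect(P,c,r,z0,z1,hull=False):
    q=P[(np.hypot(P[:,0]-c[0],P[:,1]-c[1])<r)&(P[:,2]>z0)&(P[:,2]<z1)]
    return q
def fitpan(q,L,W,x0):
    # signed rect distance of extreme points: centre by trimmed extents at best yaw
    best=None
    for a in np.linspace(-.6,.6,241)+x0:
        R=np.array([[np.cos(a),np.sin(a)],[-np.sin(a),np.cos(a)]])
        p=q@R.T; lo=np.percentile(p,.7,axis=0); hi=np.percentile(p,99.3,axis=0)
        s=np.prod(hi-lo)
        if best is None or s<best[0]: best=(s,a,R.T@((lo+hi)/2),hi-lo)
    return best[1:]
E
python3 - <<'E'
from meas import *
A=allpts()
A["both"]=np.vstack(list(A.values()))
for nm,b,l in (("tray",.003,[(.626,.182),(.539,.230),(.45,.237)]),("pan",.002,[(.634,-.17),(.44,-.28),(.535,-.175)])):
    for xy in l:
        for n,P in A.items():
            c,t,k,e=ball(P,xy,b); print(nm,n,c.round(4),"top",round(t,4),k,round(e,4))
for n in("scene","side"):
  c=np.load(n+".npz")
P=A["both"]
for n in A:
    P=A[n]
    q=rect(P,(.53,-.23),.21,.0125,.019); print("pan",n,len(q),np.median(q[:,2]).round(4),fitpan(q[:,:2],.32,.22,-.0))
    q=rect(P,(.54,.22),.22,.015,.028); print("tray",n,len(q),fitpan(q[:,:2],.33,.24,0))
q=rect(A["both"],(.53,-.225),.25,-.003,.06)
m=np.zeros((500,500,3),np.uint8)
for x,y,z in q: m[int(499-(x-.28)*1000),int(499-(y+.48)*1000)]=cv2.applyColorMap(np.uint8([[np.clip(z/.03*255,0,255)]]),2)[0,0]
cv2.imwrite("pics/top.png",m)
E
```

```text
tray scene [0.6272 0.1821 0.0289] top 0.0566 419 0.0014
tray side [0.6245 0.1838 0.0309] top 0.0598 242 0.0023
tray both [0.6262 0.1825 0.0296] top 0.058 661 0.002
tray scene [0.539  0.2288 0.0298] top 0.0582 394 0.0015
tray side [0.5377 0.2292 0.0301] top 0.0586 236 0.0026
tray both [0.5386 0.2289 0.03  ] top 0.0583 630 0.002
tray scene [0.4493 0.2365 0.0287] top 0.0566 345 0.0015
tray side [0.4478 0.2366 0.0306] top 0.0594 262 0.0022
tray both [0.4486 0.2364 0.0296] top 0.0581 607 0.0019
pan scene [ 0.6369 -0.1693  0.0275] top 0.0561 299 0.0018
pan side [ 0.6337 -0.1684  0.0294] top 0.0577 334 0.002
pan both [ 0.635  -0.169   0.0288] top 0.0574 633 0.0021
pan scene [ 0.4402 -0.2821  0.0277] top 0.0556 225 0.0021
pan side [ 0.4374 -0.2815  0.0287] top 0.0576 453 0.0017
pan both [ 0.4382 -0.2818  0.0286] top 0.0569 678 0.002
pan scene [ 0.537  -0.1744  0.0278] top 0.056 266 0.0019
pan side [ 0.5336 -0.1736  0.0291] top 0.0572 369 0.0021
pan both [ 0.5349 -0.174   0.0289] top 0.057 635 0.0022
pan scene 1597 0.0142 (np.float64(0.050000000000000044), array([ 0.54315082, -0.26281245]), array([0.32497989, 0.3082813 ]))
tray scene 1637 (np.float64(-0.16499999999999998), array([0.53572189, 0.22056362]), array([0.33854319, 0.42041011]))
pan side 3324 0.0153 (np.float64(0.06500000000000006), array([ 0.53394145, -0.20414136]), array([0.32660413, 0.27162754]))
tray side 1011 (np.float64(-0.15499999999999997), array([0.53662166, 0.25708737]), array([0.33819087, 0.32484797]))
pan both 4921 0.0149 (np.float64(0.04500000000000004), array([ 0.53898584, -0.26171253]), array([0.32910136, 0.30731694]))
tray both 2648 (np.float64(-0.15499999999999997), array([0.53363993, 0.2201906 ]), array([0.34185671, 0.41267122]))
```

View pics/top.png

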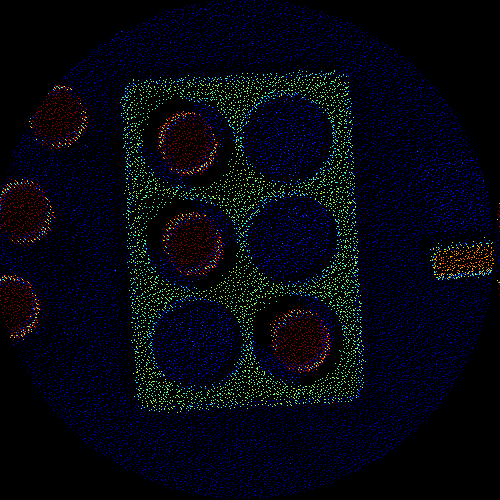

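The height map is clear: the balls sit in the top-left, middle-left and bottom-right wells, and the other three are empty. I'll fit the pan pose, then run the first ball.

```bash
cat > run.py <<'E'
from meas import *
def panpose():
    P=np.vstack(list(allpts().values()))
    q=P[(np.hypot(P[:,0]-.535,P[:,1]+.226)<.25)&(P[:,2]>-.004)&(P[:,2]<.02)]
    deck=(q[:,2]>.0085)
    loc=np.array([(x,y) for x in(-.1,0,.1) for y in(-.05,.05)])
    def model(p):
        c,s=np.cos(p[2]),np.sin(p[2]); l=(q[:,:2]-p[:2])@np.array([[c,-s],[s,c]])
        outer=np.maximum(abs(l[:,0])-.16,abs(l[:,1])-.11)
        w=np.min(np.linalg.norm(l[:,None]-loc,axis=2),axis=1)
        d=np.maximum(outer,.046-w)          # <0 on the deck
        v=np.where(deck,np.maximum(d,0),np.maximum(-d,0))
        return np.minimum(v,.008)
    from scipy.optimize import minimize
    r=minimize(lambda p:1e4*(model(p)**2).mean(),[.535,-.226,.05],method="Nelder-Mead",options=dict(initial_simplex=np.array([[.535,-.226,.05],[.545,-.226,.05],[.535,-.216,.05],[.535,-.226,.1]]),xatol=1e-5,fatol=1e-9))
    x,y,a=r.x; R=np.array([[np.cos(a),-np.sin(a)],[np.sin(a),np.cos(a)]])
    return r.x,r.fun,loc@R.T+[x,y]
def down(a): return np.array([np.cos(a/2),np.sin(a/2),0,0])
H=.016   # tips above the ball's foot
def cycle(src,dst,a=-.16,b=0.0):
    src=np.array(src);dst=np.array(dst);Z=.15
    at=lambda p,z:[p[0],p[1],z]
    move_ptp(at(src,Z),down(a))
    move_gripper(.088)
    print("down hit",servo_line(at(src,.003+H),rate=.12,contact_N=8),np.round(current_position(),4))
    move_gripper(.03)
    print("gap",current_finger_gap(),"F",current_grip_force())
    servo_line(at(src,.06),rate=.06); servo_line(at(src,Z),rate=.2)
    print("held",current_finger_gap(),current_grip_force())
    move_ptp(at(dst,Z),down(b))
    servo_line(at(dst,.035+H),rate=.15)
    print("set hit",servo_line(at(dst,.002+H+.0005),rate=.03,contact_N=3),np.round(current_position(),4),np.round(current_force(),1))
    move_gripper(.066); sleep(.2)
    servo_line(at(dst,.09),rate=.06)
    print("t",current_clock(),current_finger_gap())
E
python3 - <<'E'
from run import *
p,f,W=panpose(); print(p.round(4),f,W.round(4).tolist())
B=[(.635,-.169),(.4382,-.2818),(.5349,-.174)]
for b in B: print("ball-well",np.linalg.norm(W-b,axis=1).round(3))
np.save("W.npy",W)
for w in W: 
    for z in(.018,.15): assert inverse_kinematics([*w,z],down(0)) is not None
E
```

```text
[ 0.5375 -0.224   0.0477] 0.01862283559561414 [[0.44, -0.2787], [0.4352, -0.1788], [0.5399, -0.2739], [0.5351, -0.174], [0.6398, -0.2691], [0.635, -0.1693]]
ball-well [0.224 0.2   0.142 0.1   0.1   0.   ]
ball-well [0.004 0.103 0.102 0.145 0.202 0.227]
ball-well [0.141 0.1   0.1   0.    0.142 0.1  ]
```

Panned balls coincide with wells 5, 0 and 3, so wells 1, 2 and 4 are the empty ones. Running the first ball now.

Run:
```python
from run import *
W=np.load("W.npy"); print(current_clock())
cycle((.6262,.1825),W[4])
c=capture("side"); cv2.imwrite("pics/s1.png",cv2.resize(c["image"][120:320,120:400],None,fx=2.5,fy=2.5))
```

```text
0.7
down hit False [0.627  0.1826 0.0199]
gap 0.057943074386978134 F 30.000522695481777
held 0.058657932365310334 29.999785646796227
set hit True [ 0.6395 -0.269   0.0183] [-0.1  0.1  6.1]
t 11.3833 0.06582895695929081
```

View pics/s1.png

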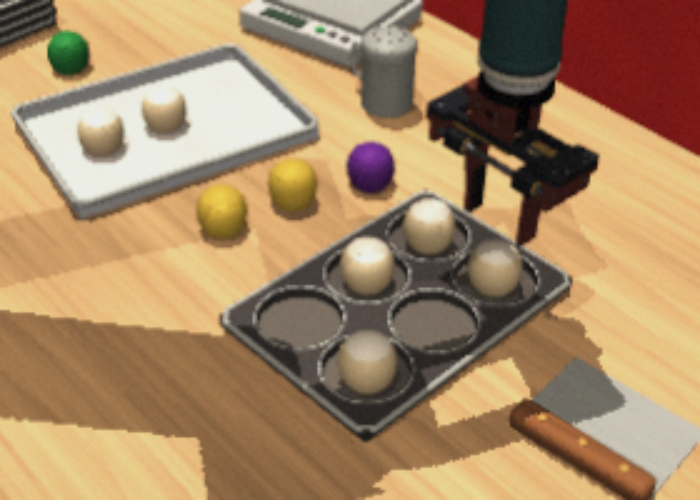

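The first ball is standing in well 4 (crop about 495,270) and the others are undisturbed. Moving the remaining two.

Run:
```python
from run import *
W=np.load("W.npy")
cycle((.5386,.2289),W[2])
cycle((.4486,.2364),W[1])
move_ptp([.55,.1,.3],down(0))
for n in("scene","side"):
    c=capture(n); np.savez(n+".npz",**c)
cv2.imwrite("pics/s2.png",cv2.resize(c["image"][120:320,120:400],None,fx=2.5,fy=2.5))
A=allpts(); P=np.vstack(list(A.values()))
for i,w in enumerate(W):
    b,t,k,e=ball(P,w,.002); print(i,np.hypot(*(b[:2]-w)).round(4),b[2].round(4),"top",t.round(4),k,e.round(4))
print(current_clock())
```

```text
down hit False [0.5392 0.2291 0.0197]
gap 0.05845187375726319 F 30.000640964135528
held 0.058369600508586375 29.99980584718287
set hit True [ 0.5396 -0.2737  0.0183] [-1.   0.2  6.7]
t 22.7167 0.06625437992133253
down hit False [0.4491 0.2366 0.0195]
gap 0.05833080969368968 F 30.000656137126498
held 0.05840475627043286 29.999721099156886
set hit True [ 0.435  -0.1786  0.0182] [ 0.1 -0.3  5.5]
t 33.775 0.06603161803052689
0 0.0041 0.0289 top 0.0573 673 0.0019
1 0.0024 0.0288 top 0.0568 653 0.0021
2 0.0024 0.0287 top 0.0572 655 0.0019
3 0.0002 0.0289 top 0.0574 635 0.0019
4 0.0018 0.0286 top 0.0573 646 0.002
5 0.0003 0.0287 top 0.0573 631 0.0019
35.25
```

View pics/s2.png

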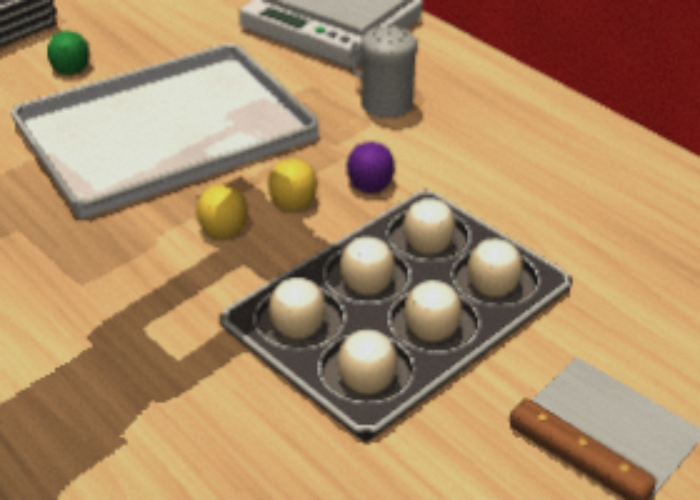

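All six wells hold an upright ball, each within about 4 mm of its well's centre, and the tray is empty.

```bash
python3 -c "
from bench import *
print(close_job())"
```

```text
the job is handed in; nothing more can be done
None
```

The bun pan is full and the job is handed in: all three dough balls stand in the formerly empty wells, all six balls measured within about 4 mm of centre, at about 35 s of the 64 s allowed; the judge's verdict was not shown.

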